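Load a heat sink and poise the fixture lid at its balance point

TASK

Take the heat sink that lies with its fins up and seat it, fins still up, fully down in the square pocket of the test fixture; leave the other heat sink, which lies fins down, and the things around alone. Then grip the cross bar of the fixture's lid, which leans back on its stop, and swing the lid gently up to its balance point, standing straight up over its hinge so that it would fall neither way, without letting it fall forward over the pocket. Finish while holding it still there by the bar, so that a colleague can fit the lid stay: do not let go.

Things in the scene. Friction and masses are not known exactly. Their poses are not given: they have to be found in the camera images.
- sink_centre (a point): Centre (half-way up, 10 mm above its base) of the heat sink to be loaded: bare aluminium, square, 40 x 40 mm, 20 mm high, 0.05 kg, loose on the bench with its base down and its fins up. Its z axis points out of the fins, x and y are parallel to its sides. It can be gripped across either 40 mm width.
- reject_centre (a point): Centre of a second heat sink of the same shape that lies upside down on the bench (fins down, smooth base up; its z axis points down). Not to be moved. Which of the two lies left and which right of the fixture varies.
- fixture: The fixed lidded test fixture on the bench; origin at bench level, 10 mm beyond the pocket centre. Its x axis points from the pocket to the hinge (away from the robot at yaw 0), y along the hinge, z up. Footprint 205 x 180 mm (x from -85 to +120 mm); an aluminium block, x from -75 to +55 mm and y +-75 mm, has its top at z = 32 mm. Two 10 mm rubber pegs stand on the block's front corners (x -66, y +-63 mm, top at z 51 mm).
- pocket (a point): Centre of the floor of the square pocket in the block: x = -10, y = 0, z = 24 mm in the fixture's frame; 46 x 46 mm, floor lined in black, 8 mm deep, sides parallel to the fixture's x and y, 2.5 mm chamfer at the mouth. A seated heat sink stands 12 mm out of it.
- hinge (a point): Middle of the lid's hinge axis: x = 65, y = 0, z = 55 mm in the fixture's frame; the axis runs along the fixture's y.
- lid_bar (a point): Middle of the round steel cross bar at the free edge of the lid, 145 mm from the hinge axis: 10 mm diameter, parallel to the hinge, 116 mm free between two side arms; 44 mm of open space lie between bar centre and the edge of the lid's flat panel (panel 5 mm thick, 130 mm wide). The bar lies in the lid's mid plane, and being round it can turn between gripping fingers as the lid swings.
- lid (a joint): Lid angle in rad: 0 is closed (level over the pocket, bar towards the fixture's -x), pi/2 straight up, 1.95 leaning back on its stop, where it starts. Moves by gravity with almost no friction (lid 0.35 kg, mass centre in its mid plane), so its balance point is pi/2: below it falls shut, above it falls back. Bar position in the fixture's frame: x = 65 - 145 cos(angle), z = 55 + 145 sin(angle) mm.
- masking_roll: Bystander: masking tape roll lying flat, 85 mm across, 30 mm high; origin under its centre.
- spare_board: Bystander: small green circuit board, 40 x 59 x 14 mm; origin under its centre.
There are look-alikes about, which are no part of the job. What is shaped like the part that bears sink_centre but brown is not meant.

How it is judged:
By the outcome, as a careful person would: the job done as asked, in the order asked, and still so for the second after the job is handed in, while the arm keeps its last pose, push and grip.
It also fails if it takes over 56 s, if anything falls off the work surface, if the arm or the gripper's body presses on something with over 40 N, if the wrist force passes 120 N, or if a joint passes its speed limit or range.

ROBOT

A 6-joint arm with a two-finger parallel gripper is mounted at the origin on a cart in front of the work surface, level with it; the furniture and walls round the work are solid. World frame = base frame: x ahead of the robot, y to its left, z up, the work surface at z = 0. Lengths are in mm, angles in rad, forces in N, time in s.
With the tool pointing down it reaches from about 400 to 825 mm from the base axis. Payload 7 kg.
Tool frame: the origin (TCP) lies on the front face of the gripper's body, between the roots of the fingers; the fingertips stand 66 mm ahead of it and the grasp point (between the pads) lies 47 mm ahead of it (r.grip_point_offset is the distance from the TCP to the grasp point, in mm); x points along the fingers, y is the direction in which the jaws open and shut, and the axes are right-handed (so a half turn about x gives the same grasp; the last joint's range is limited). The gripper opens to 88 mm and grips with 3 to 60 N. Pads are 19 mm wide; open, the fingers measure 130 mm over their backs; the gripper's body (78 mm by 193 mm) begins 47 mm behind the grasp point.
Start: joints at [1.46, 0.359, 0.012, 0, -1.224, -0.288], TCP at [262.117, 622.005, 292.161] pointing down, gripper open.
Joint ranges: [-3.07, 3.07], [-1.43, 2.12], [-1.02, 1.25], [-3.03, 1.67], [-3.05, -0], [-3.03, 3.03]. Speed limits (rad/s): [2.39, 2.39, 3.01, 3.14, 3.14, 3.14].

INTERFACE

Orientations are given as a rotation vector (axis times angle).
In Python, from plant import telemetry, imaging, job, r gives the robot as it stands.
- The arm moves only by the tool arm_command, never from a script. Its arguments are lists of equal length, an entry for each row: "fingers": the closure, from -1 (fully open) to 1 (shut); "slide": the shift along the world's x, y, z in m, a list of three; "twist": the turn, a rotation vector about the world's x, y, z in rad, a list of three. A call has 1 to 20 rows; each row is the pose to reach, as a shift and turn from the pose commanded when the call began; what a row does not reach only later rows make up. A row lasts 1/10 s, in which the tool goes at most 50 mm and 8.59 degrees, less where a joint would pass 70% of its speed; a pose out of reach is approached as far as the arm can. A call with a gripper value outside its range is refused whole. The fingers move at their own pace and stop on an object; the grip force is fixed at half the most. Time passes only in rows, so rows that repeat a pose let the fingers close. It gives the time, the measured TCP pose, the force and the opening at its end, in the units of the state.
- telemetry.state(): the state, without advancing time (a new reading comes with each control period).
- imaging.grab_frame(name): name is "scene" or "top"; returns a dict with "image" (480x640x3 uint8, red, green, blue), "intrinsics" (3x3 intrinsics, pixels), "camera_from_world" (4x4, takes a point from world to camera coordinates). Camera axes: x right, y up, looking along -z (the intrinsics and any distortion apply to the point x, -y, -z); pixel columns grow to the right and rows downward; lengths in mm; the calibration is good to about 2 mm. A picture is of the moment at which its call begins. There is no depth.
- job.finish_job(): hands the job in, once; it reports no verdict.
The state is a dict: "time_s": time; "joints": joint angles; "joint_velocities": joint speeds; "tau": joint torques, N m; "ee_pos": TCP position; "ee_rot": TCP orientation; "force": force on the tool from outside, world axes, zero at the start; "moment": the same for the moment, N m; "opening": opening from 0.0 (shut) to 1.0 (fully open).
Only numpy, scipy, OpenCV 4.12 (cv2) and the standard library are available. Lean on these libraries where they do the work, as an engineer would, in place of code of your own. Each camera call takes 0.05 s, during which the arm holds its last target.

## Working session

There is one attempt and no reset: what is moved stays moved. The work goes in short steps, Python scripts to look and compute and a tool call to move; the robot and the scene stay as the last step left them, time stands still between calls to the robot, and variables do not carry over. Pictures are saved under pics/ and viewed, and the job is handed in when it is done.

Besides the shell and the picture viewer there is one more tool, called after "Emit:" as name(argument=value, ...), one argument or row to a line, values as JSON. arm_command: Moves the arm, as the interface text tells. Its arguments: {"type":"object","properties":{"fingers":{"type":"array"},"slide":{"type":"array"},"twist":{"type":"array"}},"required":["fingers","slide","twist"]}

```bash
ls; mkdir -p pics
python3 - <<'E'
from plant import telemetry, imaging, job, r
import cv2,pickle
print(telemetry.state())
for n in("scene","top"):
    f=imaging.grab_frame(n); pickle.dump(f,open(n+'.pkl','wb'))
    cv2.imwrite(f'pics/{n}0.png',f['image'][:,:,::-1]); print({k:v for k,v in f.items() if k!='image'})
E
```

```text
pics
{'time_s': 0.0, 'joints': array([ 1.46011732e+00,  3.59396465e-01,  1.10695178e-02, -3.51930767e-04,
       -1.22410171e+00, -2.88070773e-01]), 'joint_velocities': array([ 4.38946251e-05, -8.58967755e-04,  2.27839128e-04,  5.25518393e-04,
        1.84857213e-03, -6.16386955e-04]), 'tau': array([ 7.34117912e-04, -5.82710373e+01,  2.93064415e+01,  6.99800581e+00,
        6.95346709e-03, -1.59070282e-04]), 'ee_pos': array([261.9662871, 621.6826938, 291.220721 ]), 'ee_rot': array([-2.00279595,  0.40653793,  2.003174  ]), 'force': array([-0.19685282,  0.28397688,  0.67492172]), 'moment': array([-0.00955616, -0.0556693 , -0.02957291]), 'opening': 1.0003683592308403}
{'intrinsics': array([[492.53121651,   0.        , 325.17541862],
       [  0.        , 492.53121651, 238.50974781],
       [  0.        ,   0.        ,   1.        ]]), 'camera_from_world': array([[ 7.11300548e-01, -7.02751545e-01, -1.38490714e-02,
        -4.05700197e+02],
       [ 4.50214546e-01,  4.40383710e-01,  7.76768338e-01,
        -2.80797087e+02],
       [-5.39776244e-01, -5.58750798e-01,  6.29634142e-01,
        -8.74417986e+02],
       [ 0.00000000e+00,  0.00000000e+00,  0.00000000e+00,
         1.00000000e+00]])}
{'intrinsics': array([[604.27888248,   0.        , 317.55710522],
       [  0.        , 604.27888248, 246.98347386],
       [  0.        ,   0.        ,   1.        ]]), 'camera_from_world': array([[ 3.05005731e-02, -9.99534198e-01, -1.04990724e-03,
        -5.69822636e+01],
       [ 9.73715884e-01,  2.94754999e-02,  2.25850773e-01,
        -5.33308404e+02],
       [-2.25714624e-01, -7.91088934e-03,  9.74161345e-01,
        -1.43073779e+03],
       [ 0.00000000e+00,  0.00000000e+00,  0.00000000e+00,
         1.00000000e+00]])}
```

View pics/scene0.png

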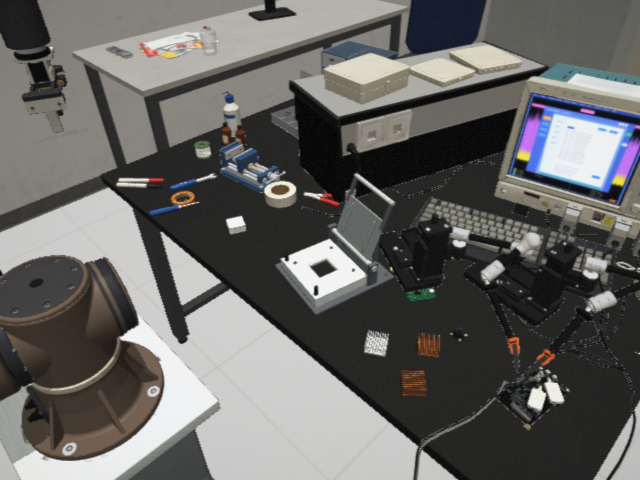

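View pics/top0.png

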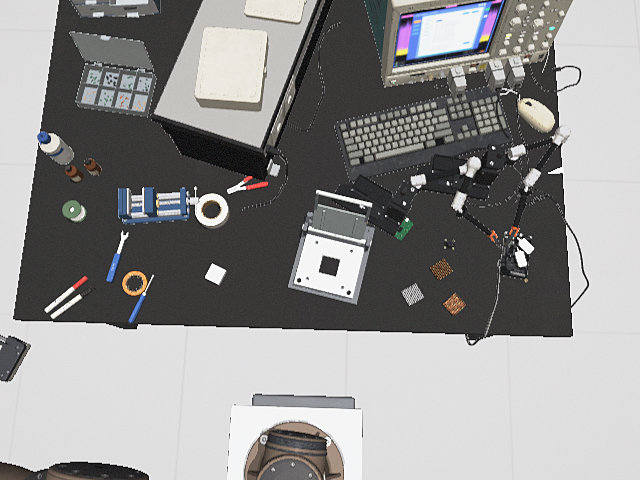

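The scene view shows a smooth white square at (236,224), a silver finned one at (376,343) and brown ones at (428,344) and (413,382). The top view shows the same parts at (215,273), (413,294), (441,269) and (455,304). The silver finned one fits, since the white one looks base-up and the others are brown. I'll confirm in enlarged crops.

Run:
```python
import cv2,numpy as np
s=cv2.imread('pics/scene0.png');t=cv2.imread('pics/top0.png')
c=lambda im,x,y,w,h,k:cv2.resize(im[y:y+h,x:x+w],None,fx=k,fy=k,interpolation=cv2.INTER_CUBIC)
a=np.hstack([c(s,350,320,50,40,8),c(s,215,205,50,40,8)])
b=np.hstack([c(t,390,275,50,35,8),c(t,190,255,50,35,8)])
cv2.imwrite('pics/sinks.png',np.vstack([a,b]))
cv2.imwrite('pics/fixt.png',c(t,280,180,100,130,4.6))
cv2.imwrite('pics/fixs.png',c(s,265,165,135,150,4))
```

```text
(no output)
```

View pics/sinks.png

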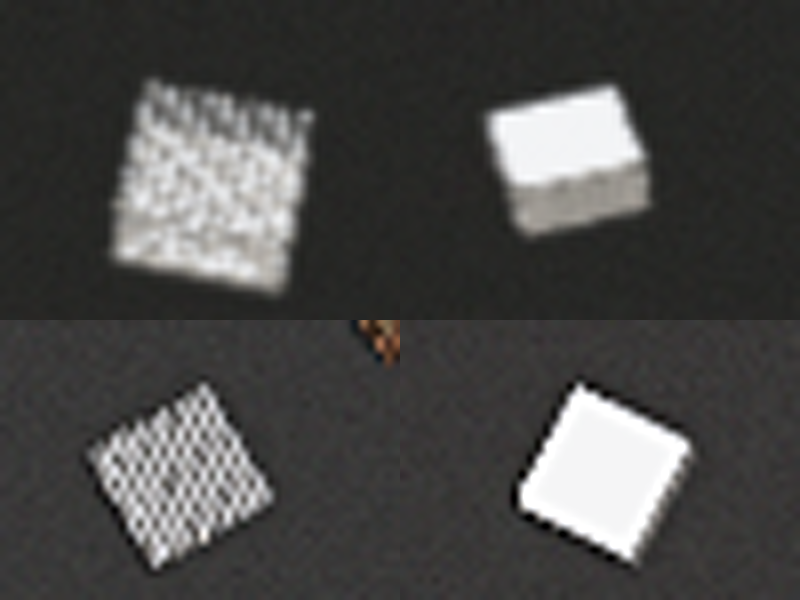

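View pics/fixt.png

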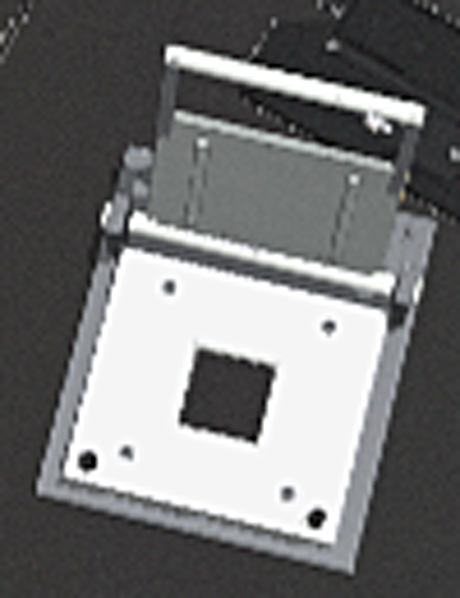

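View pics/fixs.png

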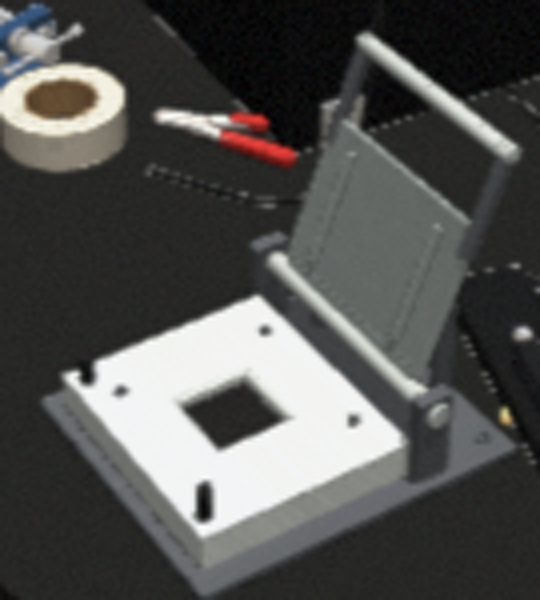

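Confirmed: the silver part at scene (376,343) / top (413,294) has pin fins up, and the white one at (236,224) / (215,273) shows its smooth base. Next I'll fit the poses from both views.

```bash
cat > h.py <<'E'
import cv2,numpy as np,pickle
from scipy.optimize import least_squares,minimize
F={n:pickle.load(open(f'{n}.pkl','rb')) for n in('scene','top')}
def proj(n,P,F=F):
    K=F[n]['intrinsics'];M=F[n]['camera_from_world'];P=np.atleast_2d(P)
    c=P@M[:3,:3].T+M[:3,3];c=c*[1,-1,-1];q=c@K.T;return q[:,:2]/q[:,2:]
def pose(p,L):
    c,s=np.cos(p[2]),np.sin(p[2]);L=np.atleast_2d(L)
    return np.c_[p[0]+c*L[:,0]-s*L[:,1],p[1]+s*L[:,0]+c*L[:,1],L[:,2]]
def bar(a,y=0):return [65-145*np.cos(a),y,55+145*np.sin(a)]
E
cat > fit.py <<'E'
from h import *
def px(l,x0,y0,k):return (np.array(l)+.5)/k-.5+[x0,y0]
b=bar(1.95)
T=px([(62,478),(337,545),(38,492),(354,573),(296,84)],280,180,4.6)
TL=[[-75,75,32],[-75,-75,32],[-85,90,0],[-85,-90,0],b]
S=px([(62,377),(205,537),(410,440),(42,402),(205,597),(440,96)],265,165,4)
SL=[[-75,75,32],[-75,-75,32],[55,-75,32],[-85,90,0],[-85,-90,0],b]
def res(p):
    return np.r_[(proj('top',pose(p,TL))-T),(proj('scene',pose(p,SL))-S)]
f=least_squares(lambda p:res(p).ravel(),[600,0,0],loss='soft_l1',x_scale=[10,10,.1]);print('fixture',f.x);print(res(f.x).round(1).tolist())
print('pegs',(proj('top',pose(f.x,[[-66,63,51],[-66,-63,51]]))-[280,180])*4.6, 'pocket floor top',((proj('top',pose(f.x,[[13,23,24],[13,-23,24],[-33,-23,24],[-33,23,24]]))-[280,180])*4.6).round().tolist())
print('pocket',pose(f.x,[-10,0,24]),'hinge',pose(f.x,[65,0,55]),'bar',pose(f.x,b))
# sink silhouettes
def mask(n,x,y,w,h):
    im=F[n]['image'].astype(int);m=np.zeros(im.shape[:2],np.float32)
    sub=im[y:y+h,x:x+w];g=(sub.min(2)>75).astype(np.uint8)
    g=cv2.morphologyEx(g,cv2.MORPH_CLOSE,np.ones((3,3),np.uint8));m[y:y+h,x:x+w]=g;return m
M={'top':mask('top',395,278,35,32),'scene':mask('scene',358,325,38,36)}
V=[[x,y,z] for x in(-20,20) for y in(-20,20) for z in(0,20)]
def iou(p,ns=('top','scene')):
    c=0
    for n in ns:
        h=cv2.convexHull(proj(n,pose(p,V)).astype(np.float32))
        r=np.zeros((480*1,640),np.uint8);k=4
        x0,y0=(390,270) if n=='top' else (350,318)
        r=np.zeros((50*k*1,50*k),np.uint8)
        cv2.fillPoly(r,[np.round(((h.reshape(-1,2)-[x0,y0]+.5)*k-.5)*16).astype(int)],255,shift=4)
        r=cv2.resize(r,(50,50),interpolation=cv2.INTER_AREA)/255.
        m=M[n][y0:y0+50,x0:x0+50];c+=np.abs(r-m).sum()
    return c
best=None
for x in np.arange(480,640,8):
  for y in np.arange(-260,-100,8):
    v=iou([x,y,.5]); best=(v,x,y) if best is None or v<best[0] else best
print(best)
for ns in(('top','scene'),('top',),('scene',)):
  bb=None
  for a in(.2,.5,.8):
    m=minimize(iou,[best[1],best[2],a],args=(ns,),method='Nelder-Mead',options=dict(initial_simplex=np.array([[best[1]-6,best[2]-6,a],[best[1]+8,best[2],a],[best[1],best[2]+8,a],[best[1],best[2],a+.2]]),xatol=.01,fatol=.01))
    if bb is None or m.fun<bb.fun:bb=m
  print(ns,bb.x,bb.fun,{n:M[n].sum() for n in M})
E
python3 fit.py
```

```text
fixture [ 5.06601549e+02 -7.17304852e+01 -2.16722658e-01]
[[-0.1, -1.2], [-1.1, -1.1], [-1.1, 0.3], [-0.6, -0.0], [-0.7, -0.1], [1.1, 0.0], [0.1, 0.7], [0.4, 1.0], [0.1, 2.2], [0.1, 2.9], [-0.6, 0.5]]
pegs [[ 84.49345096 454.152022  ]
 [314.01157315 511.33424362]] pocket floor top [[193.0, 343.0], [274.0, 363.0], [254.0, 443.0], [172.0, 423.0]]
pocket [[496.83547459 -69.58018415  24.        ]] hinge [[570.08103111 -85.70744216  55.        ]] bar [[622.50162638 -97.2494456  189.69915868]]
(np.float64(815.0), np.int64(480), np.int64(-180))
('top', 'scene') [ 4.88e+02 -1.80e+02  2.00e-01] 815.0 {'top': np.float32(299.0), 'scene': np.float32(516.0)}
('top',) [ 4.74e+02 -1.86e+02  2.00e-01] 299.0 {'top': np.float32(299.0), 'scene': np.float32(516.0)}
('scene',) [ 4.88e+02 -1.80e+02  2.00e-01] 516.0 {'top': np.float32(299.0), 'scene': np.float32(516.0)}
```

```bash
sed -i 's/np.arange(480,640,8)/np.arange(380,640,8)/;s/np.arange(-260,-100,8)/np.arange(-320,-100,8)/; s/90,0\]/90,6]/g' fit.py; python3 fit.py
python3 - <<'E'
import cv2,numpy as np
s=cv2.imread('pics/scene0.png');t=cv2.imread('pics/top0.png')
c=lambda im,x,y,w,h,k:cv2.resize(im[y:y+h,x:x+w],None,fx=k,fy=k,interpolation=cv2.INTER_NEAREST)
cv2.imwrite('pics/pk.png',np.hstack([c(t,310,245,40,40,10),c(s,302,252,40,40,10)]))
E
```

```text
fixture [ 5.06210512e+02 -7.20139986e+01 -2.15382083e-01]
[[0.1, -1.0], [-0.9, -0.9], [-1.0, 0.1], [-0.3, -0.2], [-0.6, 0.1], [1.0, 0.2], [0.1, 0.8], [0.4, 1.2], [-0.2, 0.4], [0.1, 1.1], [-0.7, 0.6]]
pegs [[ 85.11731277 455.08101656]
 [314.73018714 511.96662711]] pocket floor top [[193.0, 343.0], [275.0, 363.0], [255.0, 444.0], [173.0, 423.0]]
pocket [[496.44156359 -69.87679162  24.        ]] hinge [[569.70867408 -85.90584401  55.        ]] bar [[622.14469516 -97.37756335 189.69915868]]
(np.float64(158.8), np.int64(436), np.int64(-280))
('top', 'scene') [ 433.06865753 -279.16432849    0.52343687] 63.599999999999994 {'top': np.float32(299.0), 'scene': np.float32(516.0)}
('top',) [ 432.55346721 -280.62607034    0.53355217] 17.478431372549018 {'top': np.float32(299.0), 'scene': np.float32(516.0)}
('scene',) [ 433.37244537 -278.21214298    0.52235137] 23.607843137254903 {'top': np.float32(299.0), 'scene': np.float32(516.0)}
```

View pics/pk.png

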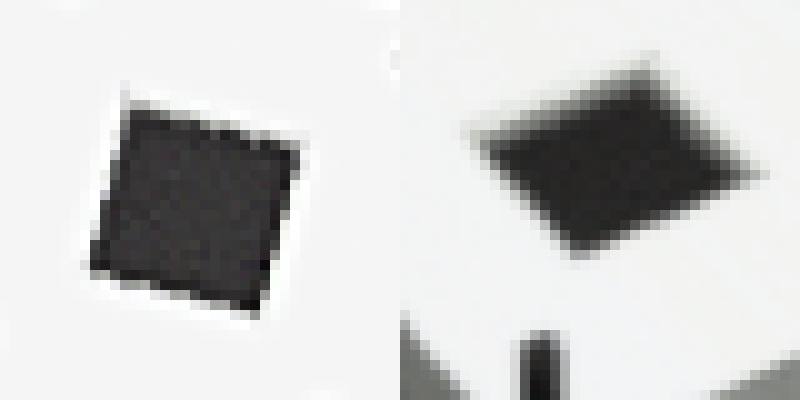

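```bash
cat > fit2.py <<'E'
from h import *
for n in F:
    M=F[n]['camera_from_world'];print(n,-M[:3,:3].T@M[:3,3])
R={'top':(310,245),'scene':(302,252)}
D={}
for n,(x,y) in R.items():
    g=F[n]['image'][y:y+40,x:x+40].astype(float).mean(2)
    if n=='scene': g[30:]=245   # peg
    D[n]=np.clip((240-g)/(240-45),0,1)
q=np.array([[1,1],[1,-1],[-1,-1],[-1,1.]])*23
def ren(n,p,z):
    k=8;x0,y0=R[n];r=np.zeros((40*k,40*k),np.uint8)
    h=proj(n,pose(p,np.c_[q[:,0]-10,q[:,1],np.full(4,z)]))
    cv2.fillPoly(r,[np.round(((h-[x0,y0]+.5)*k-.5)*16).astype(int)],255,shift=4);return cv2.resize(r,(40,40),interpolation=cv2.INTER_AREA)/255.
def cost(p,ns): return sum(np.abs(np.minimum(ren(n,p,24),ren(n,p,29.5))-D[n]).sum() for n in ns)
for ns in(['top'],['scene'],['top','scene']):
    bb=None
    for d in(-3,0,3):
        a=np.array([506.2+d,-72,-.215]);m=minimize(cost,a,args=(ns,),method='Nelder-Mead',options=dict(initial_simplex=a+np.array([[0,0,0],[6,0,0],[0,6,0],[0,0,.08]]),xatol=.01,fatol=.01))
        if bb is None or m.fun<bb.fun:bb=m
    print(ns,bb.x,bb.fun,'pocket',pose(bb.x,[-10,0,24])[0])
E
python3 fit2.py
```

```text
scene [ -56.99635062 -650.02972466  763.0591334 ]
top [ 198.09041251  -52.55459769 1514.15773963]
['top'] [ 5.05890929e+02 -7.23071068e+01 -2.18764904e-01] 28.871895424836598 pocket [496.1292666  -70.13686552  24.        ]
['scene'] [ 5.07668669e+02 -6.85478500e+01 -2.23863739e-01] 33.06214177978884 pocket [497.9181987  -66.32786399  24.        ]
['top', 'scene'] [ 5.06692214e+02 -7.12836710e+01 -2.07107292e-01] 95.55756661639015 pocket [496.90591549 -69.22737222  24.        ]
```

```bash
cat >> h.py <<'E'
def ray(n,u,z):
    K=F[n]['intrinsics'];M=F[n]['camera_from_world'];c=-M[:3,:3].T@M[:3,3]
    d=np.linalg.inv(K)@np.array([u[0],u[1],1.]);d=M[:3,:3].T@(d*[1,-1,-1]);return c+d*(z-c[2])/d[2]
E
python3 - <<'E'
from h import *
from scipy.spatial.transform import Rotation as R
m=R.from_rotvec([-2.00279595,  0.40653793,  2.003174]).as_matrix();print(m.round(3)); print('jaw yaw',np.arctan2(m[1,1],m[0,1]))
for u in[(441,269),(455,304)]:print(ray('top',u,20).round(0))
# black stand top near scene (433,222); triangulate w/ top
for z in(0,60,100,150): print(z,ray('scene',(433,222),z).round(0),proj('top',ray('scene',(433,222),z)).round(0))
s=F['top']['image'][140:270,330:480,::-1];cv2.imwrite('pics/st.png',cv2.resize(s,None,fx=4,fy=4))
s=F['scene']['image'][170:310,340:490,::-1];cv2.imwrite('pics/ss.png',cv2.resize(s,None,fx=4,fy=4))
E
```

```text
[[-0.001 -0.388 -0.922]
 [-0.002 -0.921  0.388]
 [-1.     0.002 -0.   ]]
jaw yaw -1.9696660783045639
[ 497. -353.   20.]
[ 409. -386.   20.]
0 [ 837. -122.    0.] [[351. 143.]]
60 [ 767. -164.   60.] [[368. 160.]]
100 [ 720. -191.  100.] [[381. 172.]]
150 [ 661. -226.  150.] [[397. 189.]]
```

View pics/st.png

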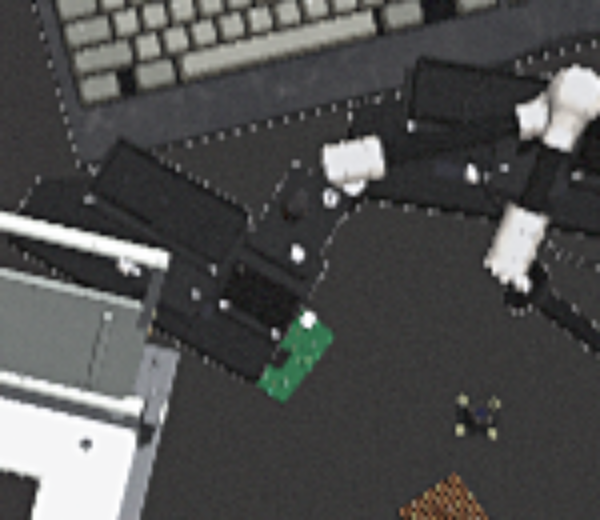

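View pics/ss.png

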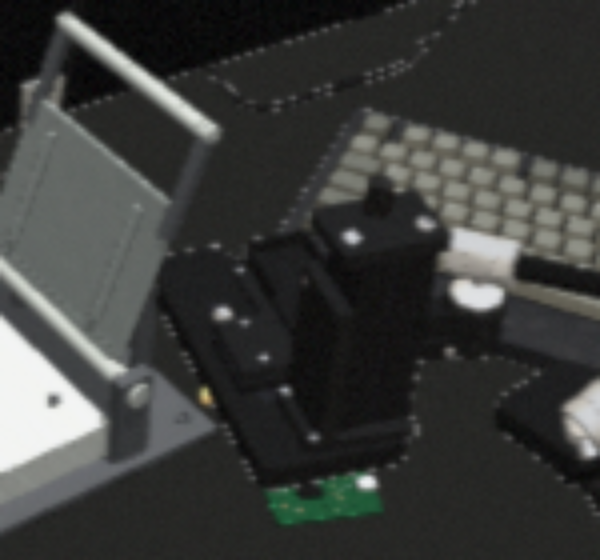

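Emit:
arm_command(
  fingers=[-0.5,-0.5,-0.5,-0.5,-0.5,-0.5,-0.5,-0.5,-0.5,-0.5,-0.5,-0.5,-0.5,-0.5,-0.5,-0.5,-0.5,-0.5,-0.5,-0.5],
  slide=[
    [0.218,-0.522,0],
    [0.218,-0.522,0],
    [0.218,-0.522,0],
    [0.218,-0.522,0],
    [0.218,-0.522,0],
    [0.218,-0.522,0],
    [0.218,-0.522,0],
    [0.218,-0.522,0],
    [0.218,-0.522,0],
    [0.218,-0.522,0],
    [0.218,-0.522,0],
    [0.171,-0.901,-0.09],
    [0.171,-0.901,-0.09],
    [0.171,-0.901,-0.09],
    [0.171,-0.901,-0.09],
    [0.171,-0.901,-0.09],
    [0.171,-0.901,-0.09],
    [0.171,-0.901,-0.09],
    [0.171,-0.901,-0.09],
    [0.171,-0.901,-0.09],
  ],
  twist=[
    [0,0,-0.1],
    [0,0,-0.2],
    [0,0,-0.3],
    [0,0,-0.4],
    [0,0,-0.5],
    [0,0,-0.6],
    [0,0,-0.647],
    [0,0,-0.647],
    [0,0,-0.647],
    [0,0,-0.647],
    [0,0,-0.647],
    [0,0,-0.647],
    [0,0,-0.647],
    [0,0,-0.647],
    [0,0,-0.647],
    [0,0,-0.647],
    [0,0,-0.647],
    [0,0,-0.647],
    [0,0,-0.647],
    [0,0,-0.647],
  ],
)

```text
time_s: 2.1
ee_pos: [431.2, -282.8, 200.2]
ee_rot: [-1.579, 0.918, 1.584]
force: [-1.1, 0.2, -0.3]
opening: 0.749
```

Emit:
arm_command(
  fingers=[-0.5,-0.5,-0.5],
  slide=[
    [0,0,-0.06],
    [0,0,-0.06],
    [0,0,-0.06],
  ],
  twist=[
    [0,0,0],
    [0,0,0],
    [0,0,0],
  ],
)

```text
time_s: 2.4
ee_pos: [431.9, -278.5, 140.7]
ee_rot: [-1.581, 0.915, 1.589]
force: [0.5, 0.2, -0.2]
opening: 0.746
```

```bash
cat > snap.py <<'E'
import sys,pickle,cv2,numpy as np
from plant import telemetry, imaging
from scipy.spatial.transform import Rotation as R
tag=sys.argv[1]
for n in sys.argv[2:]:
    f=imaging.grab_frame(n);pickle.dump(f,open(f'{tag}_{n}.pkl','wb'));cv2.imwrite(f'pics/{tag}_{n}.png',f['image'][:,:,::-1])
s=telemetry.state();m=R.from_rotvec(s['ee_rot']).as_matrix()
print(s['time_s'],s['ee_pos'].round(2),'tilt x',m[:,0].round(4),'jaw yaw',np.arctan2(m[1,1],m[0,1]).round(4),'F',s['force'].round(2),'open',s['opening'],s['joints'].round(3))
E
python3 snap.py a scene top
python3 - <<'E'
import cv2,numpy as np
s=cv2.imread('pics/a_scene.png');t=cv2.imread('pics/a_top.png')
c=lambda im,x,y,w,h,k:cv2.resize(im[y:y+h,x:x+w],None,fx=k,fy=k,interpolation=cv2.INTER_CUBIC)
cv2.imwrite('pics/a.png',np.hstack([c(s,325,260,100,120,4),c(t,370,230,100,120,4)]))
E
```

```text
2.5 [ 433.95 -278.79  143.28] tilt x [ 5.e-04 -6.e-04 -1.e+00] jaw yaw -2.6151 F [0.36 0.39 1.  ] open 0.7489532294636095 [-0.19   0.25  -0.53   0.001 -0.79   0.716]
```

View pics/a.png

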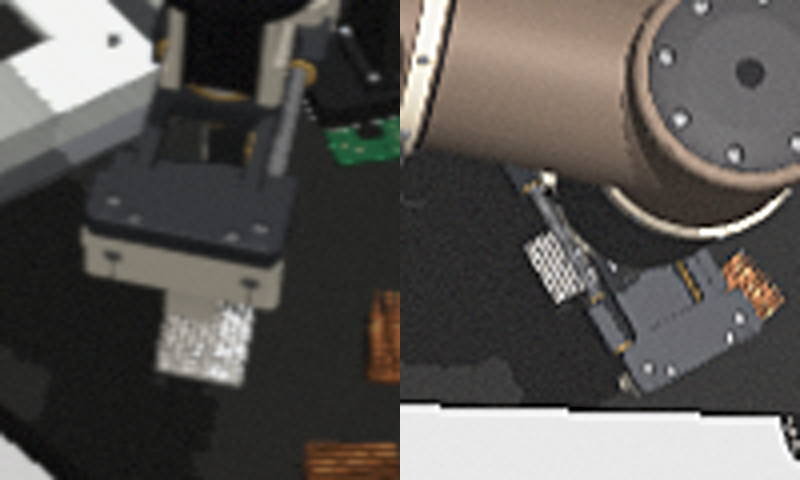

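Run:
```python
from h import *
j=np.array([np.cos(.525),np.sin(.525),0]);p=np.array([np.cos(.525+np.pi/2),np.sin(.525+np.pi/2),0])
c=np.array([433.9,-278.8,143.])
L=[]
for n in('scene','top'):
    im=F[n]['image'];im=cv2.imread(f'pics/a_{n}.png')
    k=5;x0,y0=(315,255) if n=='scene' else (380,220)
    w=cv2.resize(im[y0:y0+110,x0:x0+80],None,fx=k,fy=k,interpolation=cv2.INTER_CUBIC)
    for P,col in((c,(0,0,255)),(c-[0,0,66],(0,255,0)),(c+j*33-[0,0,66],(255,255,0)),(c-j*33-[0,0,66],(255,255,0)),(c+j*96,(255,0,255)),(c-j*96,(255,0,255))):
        u=((proj(n,P)[0]-[x0,y0]+.5)*k).astype(int);cv2.drawMarker(w,tuple(int(v) for v in u),col,0,15,2)
    L.append(w)
cv2.imwrite('pics/a2.png',np.hstack(L))
```

```text
(no output)
```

View pics/a2.png

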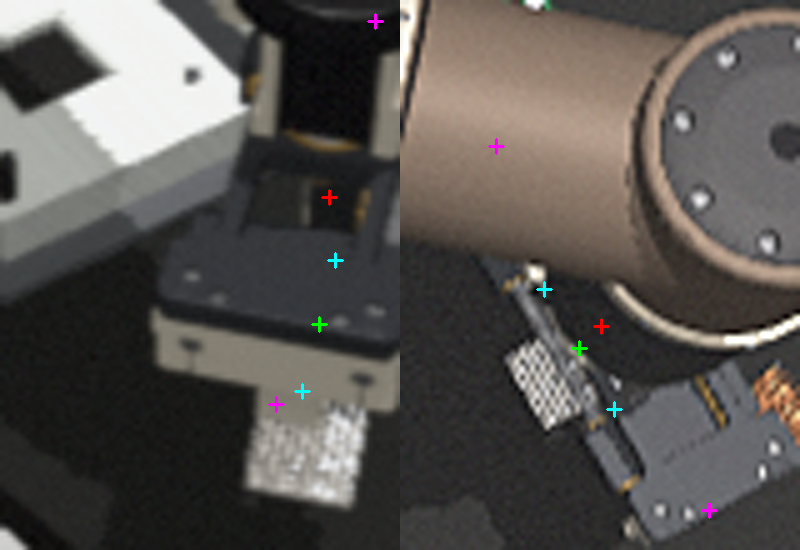

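Emit:
arm_command(
  fingers=[-0.5,-0.5,-0.5,-0.5,1,1,1,1,1,1],
  slide=[
    [0,0,-0.03],
    [0,0,-0.05],
    [0,0,-0.066],
    [0,0,-0.066],
    [0,0,-0.066],
    [0,0,-0.066],
    [0,0,-0.066],
    [0,0,-0.066],
    [0,0,-0.066],
    [0,0,-0.066],
  ],
  twist=[
    [0,0,0],
    [0,0,0],
    [0,0,0],
    [0,0,0],
    [0,0,0],
    [0,0,0],
    [0,0,0],
    [0,0,0],
    [0,0,0],
    [0,0,0],
  ],
)

```text
time_s: 3.5
ee_pos: [433.6, -279.1, 77.0]
ee_rot: [-1.586, 0.913, 1.583]
force: [-1.3, 2.0, 8.1]
opening: 0.454
```

```bash
python3 snap.py b scene top
python3 - <<'E'
import cv2,numpy as np
s=cv2.imread('pics/b_scene.png');t=cv2.imread('pics/b_top.png')
c=lambda im,x,y,w,h,k:cv2.resize(im[y:y+h,x:x+w],None,fx=k,fy=k,interpolation=cv2.INTER_CUBIC)
cv2.imwrite('pics/b.png',np.hstack([c(s,330,300,80,90,5),c(t,375,250,80,90,5)]))
E
```

```text
3.6 [ 433.59 -279.08   77.05] tilt x [ 1.2e-03 -4.0e-04 -1.0e+00] jaw yaw -2.6163 F [-1.01  1.98  7.79] open 0.4544406143935312 [-0.191  0.348 -0.593  0.    -0.628  0.716]
```

View pics/b.png

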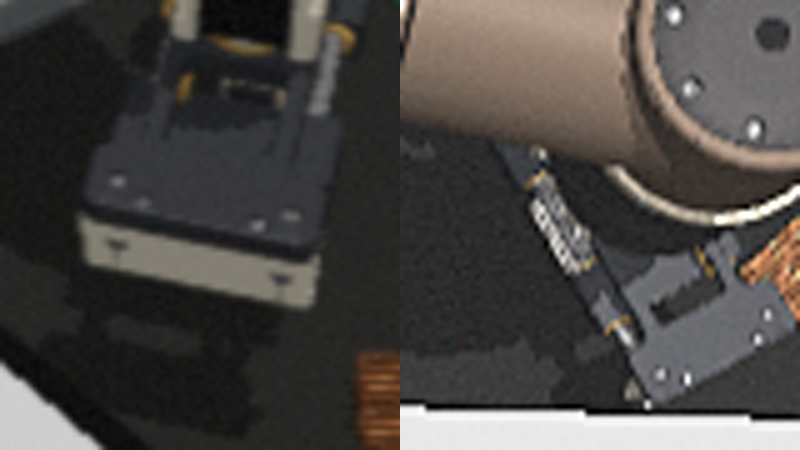

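Emit:
arm_command(
  fingers=[1,1,1,1,1,1,1,1,1,1,1,1,1,1],
  slide=[
    [0,0,0.03],
    [0,0,0.06],
    [0,0,0.1],
    [0.015,0.04,0.1],
    [0.025,0.08,0.1],
    [0.035,0.12,0.1],
    [0.045,0.16,0.1],
    [0.055,0.19,0.1],
    [0.0635,0.21,0.1],
    [0.0635,0.21,0.1],
    [0.0635,0.21,0.1],
    [0.0635,0.21,0.1],
    [0.0635,0.21,0.1],
    [0.0635,0.21,0.1],
  ],
  twist=[
    [0,0,0],
    [0,0,0],
    [0,0,0],
    [0,0,0.1],
    [0,0,0.22],
    [0,0,0.34],
    [0,0,0.46],
    [0,0,0.58],
    [0,0,0.7],
    [0,0,0.83],
    [0,0,0.83],
    [0,0,0.83],
    [0,0,0.83],
    [0,0,0.83],
  ],
)

```text
time_s: 5.0
ee_pos: [496.4, -69.5, 176.2]
ee_rot: [-2.106, 0.231, 2.106]
force: [-0.1, 0.3, -1.1]
opening: 0.45
```

```bash
python3 snap.py c scene top
python3 - <<'E'
import cv2,numpy as np
s=cv2.imread('pics/c_scene.png');t=cv2.imread('pics/c_top.png')
c=lambda im,x,y,w,h,k:cv2.resize(im[y:y+h,x:x+w],None,fx=k,fy=k,interpolation=cv2.INTER_CUBIC)
cv2.imwrite('pics/c.png',np.hstack([c(s,260,160,130,150,3),c(t,270,190,130,150,3)]))
E
```

```text
5.1 [496.52 -69.38 176.21] tilt x [ 1.e-04  0.e+00 -1.e+00] jaw yaw -1.7883 F [ 0.84  0.11 -0.69] open 0.4536446363212054 [ 0.254  0.185 -0.522  0.    -0.863  1.1  ]
```

View pics/c.png

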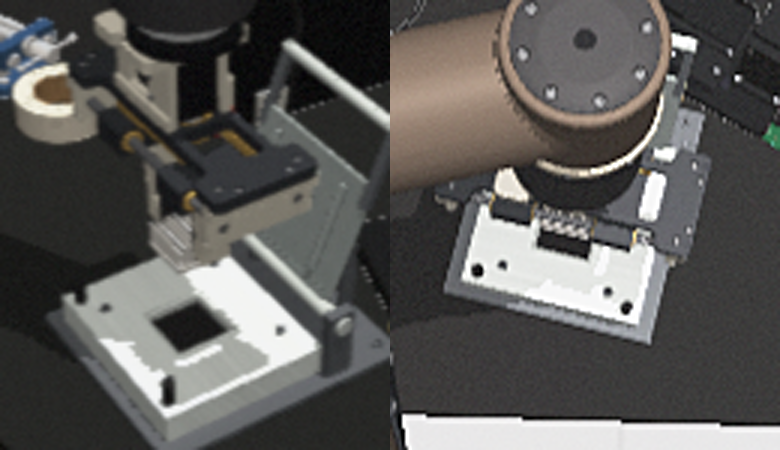

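Emit:
arm_command(
  fingers=[1,1,1,1],
  slide=[
    [0,0,-0.03],
    [0,0,-0.06],
    [0,0,-0.06],
    [0,0,-0.06],
  ],
  twist=[
    [0,0,0],
    [0,0,0],
    [0,0,0],
    [0,0,0],
  ],
)

```text
time_s: 5.5
ee_pos: [496.6, -69.3, 116.4]
ee_rot: [-2.106, 0.23, 2.109]
force: [0.3, 0.1, -0.1]
opening: 0.454
```

```bash
python3 snap.py d scene top
python3 - <<'E'
import cv2,numpy as np
from h import *
s=cv2.imread('pics/d_scene.png');t=cv2.imread('pics/d_top.png')
def c(im,x,y,w,h,k,n):
    o=cv2.resize(im[y:y+h,x:x+w],None,fx=k,fy=k,interpolation=cv2.INTER_CUBIC)
    P=pose([496.5,-69.3,-.217],[[a,b,z] for z in(39,59) for a in(-20,20) for b in(-20,20)])
    for q in proj(n,P): cv2.circle(o,tuple(int(v) for v in (q-[x,y]+.5)*k),2,(0,0,255),-1)
    P=pose([496.5,-69.3,-.217],[[a,b,24] for a in(-23,23) for b in(-23,23)])
    for q in proj(n,P): cv2.circle(o,tuple(int(v) for v in (q-[x,y]+.5)*k),2,(0,255,0),-1)
    return o
cv2.imwrite('pics/d.png',np.hstack([c(s,290,230,60,60,6,'scene'),c(t,300,235,60,60,6,'top')]))
E
```

```text
5.6 [497.54 -68.95 117.49] tilt x [ 1.8e-03  1.0e-04 -1.0e+00] jaw yaw -1.7865 F [0.08 0.15 0.85] open 0.4512820072439747 [ 2.54e-01  2.67e-01 -5.86e-01  1.00e-03 -7.16e-01  1.10e+00]
```

View pics/d.png

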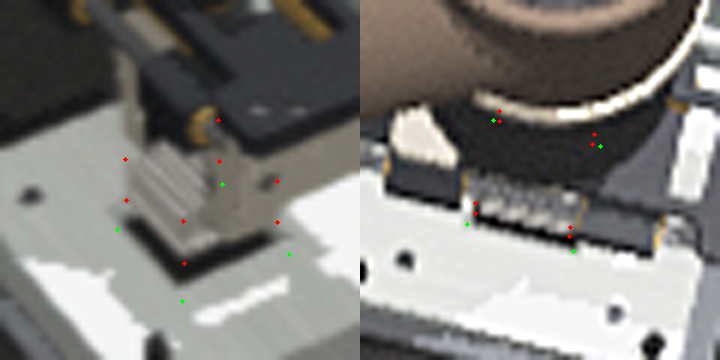

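Run:
```python
import cv2,numpy as np
from h import *
s=cv2.imread('pics/d_scene.png');t=cv2.imread('pics/d_top.png')
c=lambda im,x,y,w,h,k:cv2.resize(im[y:y+h,x:x+w],None,fx=k,fy=k,interpolation=cv2.INTER_CUBIC)
cv2.imwrite('pics/d2.png',np.hstack([c(s,305,250,36,40,11),c(t,311,257,36,40,11)]))
```

```text
(no output)
```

View pics/d2.png

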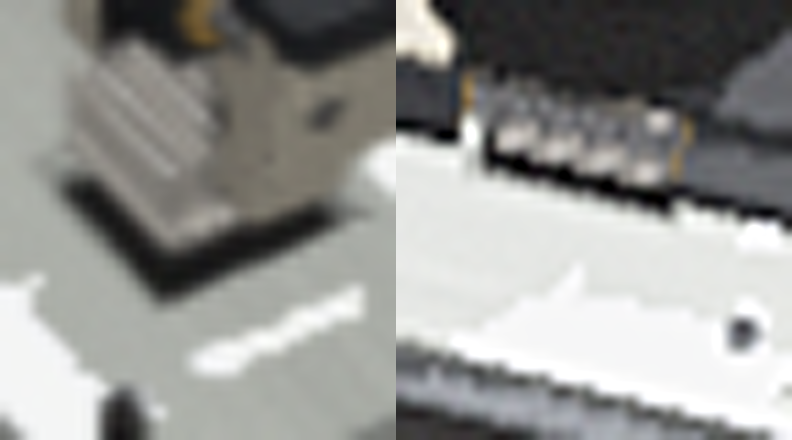

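Run:
```python
from h import *
y=-.217;c,s=np.cos(y),np.sin(y)
def fx(v):v=v[:2];return np.array([c*v[0]+s*v[1],-s*v[0]+c*v[1]])
for nm,u in(('sink front',(320.2,272.1)),('sink left',(311.4,263.4))):print(nm,fx(ray('scene',u,40.2)))
for nm,u in(('pk front',(319.5,276.8)),('pk left',(310.5,266.6)),('pk right',(335,269.2))):print(nm,'z29.5',fx(ray('scene',u,29.5)),'z24',fx(ray('scene',u,24)), 'z32',fx(ray('scene',u,32)))
for nm,u in(('T pk nl',(318.4,271.1)),('T pk nr',(336.1,275.8))):print(nm,fx(ray('top',u,29.5)),fx(ray('top',u,24)))
for nm,u in(('T sink edge l',(320,270.2)),('T sink edge r',(335,273.8))):print(nm,fx(ray('top',u,40.2)))
print('expected pocket centre',fx(np.array([496.6,-69,0])),'scene only',fx(np.array([497.9,-66.3])),'top only',fx(np.array([496.1,-70.1])),'tcp',fx(np.array([497.0,-69.1])))
```

```text
sink front [481.22560507  21.61208544]
sink left [479.76298121  55.94914145]
pk front z29.5 [478.00708505  19.69667702] z24 [480.95903655  24.69578606] z32 [476.66528892  17.42435473]
pk left z29.5 [478.50112957  58.36843123] z24 [481.45678526  63.65748915] z32 [477.15764971  55.964314  ]
pk right z29.5 [519.25509046  21.69988551] z24 [522.51630677  26.71401399] z32 [517.77271941  19.42073621]
T pk nl [478.63021627  59.96546568] [479.64478498  60.2197409 ]
T pk nr [477.87615945  14.23997933] [478.88793471  14.32486185]
T sink edge l [479.83122302  56.17662081]
T sink edge r [480.12810919  17.91703808]
expected pocket centre [499.80937627  39.53665885] scene only [500.49757577  42.45322901] top only [499.55793344  38.35480586] tcp [500.22152546  39.52512446]
```

Emit:
arm_command(
  fingers=[1,1,1,1,1],
  slide=[
    [0,0.001,-0.004],
    [0,0.001,-0.008],
    [0,0.001,-0.012],
    [0,0.001,-0.013],
    [0,0.001,-0.013],
  ],
  twist=[
    [0,0,0],
    [0,0,0],
    [0,0,0],
    [0,0,0],
    [0,0,0],
  ],
)

```text
time_s: 6.1
ee_pos: [496.5, -68.0, 102.9]
ee_rot: [-2.107, 0.228, 2.108]
force: [-0.4, -0.4, -0.5]
opening: 0.452
```

```bash
python3 snap.py e scene top
python3 - <<'E'
import cv2,numpy as np
s=cv2.imread('pics/e_scene.png');t=cv2.imread('pics/e_top.png')
c=lambda im,x,y,w,h,k:cv2.resize(im[y:y+h,x:x+w],None,fx=k,fy=k,interpolation=cv2.INTER_CUBIC)
cv2.imwrite('pics/e2.png',np.hstack([c(s,305,250,36,40,11),c(t,311,257,36,40,11)]))
E
```

```text
6.2 [496.65 -68.   103.15] tilt x [-1.e-04 -1.e-04 -1.e+00] jaw yaw -1.7865 F [-0.2  -0.39 -0.62] open 0.45219282976538533 [ 0.257  0.288 -0.601  0.    -0.682  1.098]
```

View pics/e2.png

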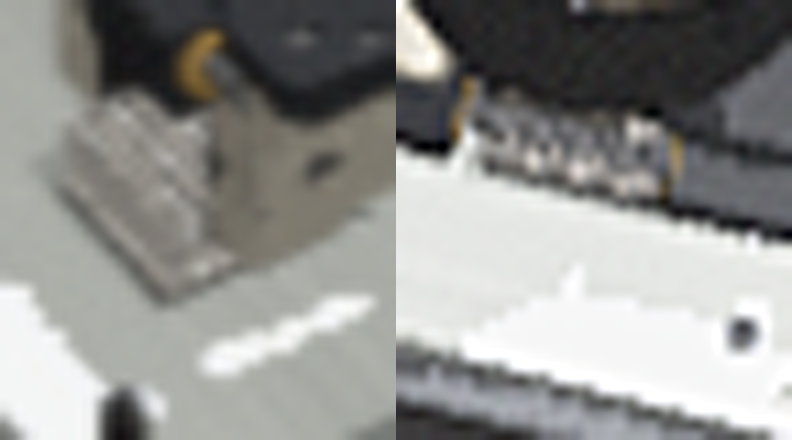

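It is inside the pocket mouth with no force. I'll lower it the last 2–3 mm.

Emit:
arm_command(
  fingers=[1,1,1],
  slide=[
    [0,0,-0.001],
    [0,0,-0.002],
    [0,0,-0.003],
  ],
  twist=[
    [0,0,0],
    [0,0,0],
    [0,0,0],
  ],
)

```text
time_s: 6.5
ee_pos: [496.7, -68.0, 100.9]
ee_rot: [-2.108, 0.228, 2.108]
force: [-8.8, 3.5, 22.8]
opening: 0.455
```

Emit:
arm_command(
  fingers=[1,-0.4,-0.4,-0.4,-0.4,-0.4,-0.4,-0.4,-0.4,-0.4,-0.4],
  slide=[
    [0,0,0.0005],
    [0,0,0.0005],
    [0,0,0.0005],
    [0,0,0.001],
    [0,0,0.01],
    [0,0,0.05],
    [0,0,0.1],
    [0,0,0.15],
    [0,0,0.2],
    [0,0,0.2],
    [0,0,0.2],
  ],
  twist=[
    [0,0,0],
    [0,0,0],
    [0,0,0],
    [0,0,0],
    [0,0,0],
    [0,0,0],
    [0,0,0],
    [0,0,0],
    [0,0,0],
    [0,0,0],
    [0,0,0],
  ],
)

```text
time_s: 7.6
ee_pos: [496.8, -67.9, 302.2]
ee_rot: [-2.111, 0.227, 2.103]
force: [0.2, -0.2, -0.9]
opening: 0.702
```

```bash
python3 snap.py f scene top
python3 - <<'E'
import cv2,numpy as np
s=cv2.imread('pics/f_scene.png');t=cv2.imread('pics/f_top.png')
c=lambda im,x,y,w,h,k:cv2.resize(im[y:y+h,x:x+w],None,fx=k,fy=k,interpolation=cv2.INTER_CUBIC)
cv2.imwrite('pics/f2.png',np.hstack([c(s,300,245,45,50,8),c(t,308,245,45,50,8)]))
E
```

```text
7.7 [495.89 -68.05 299.62] tilt x [-1.2e-03  2.0e-04 -1.0e+00] jaw yaw -1.7869 F [ 0.79  0.25 -1.36] open 0.6980158485892576 [ 2.570e-01  6.400e-02 -3.510e-01 -1.000e-03 -1.157e+00  1.098e+00]
```

View pics/f2.png

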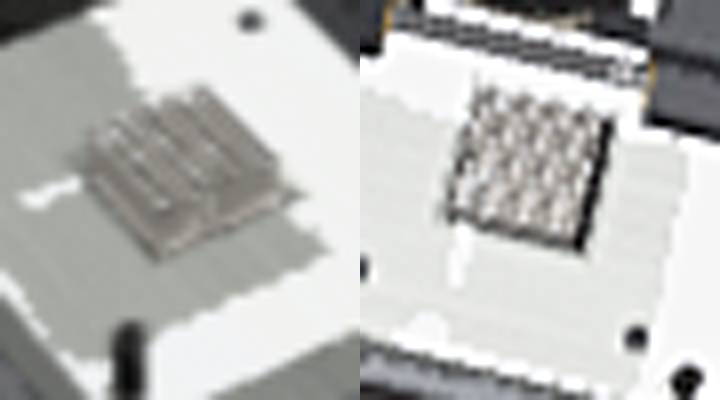

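View pics/f_scene.png

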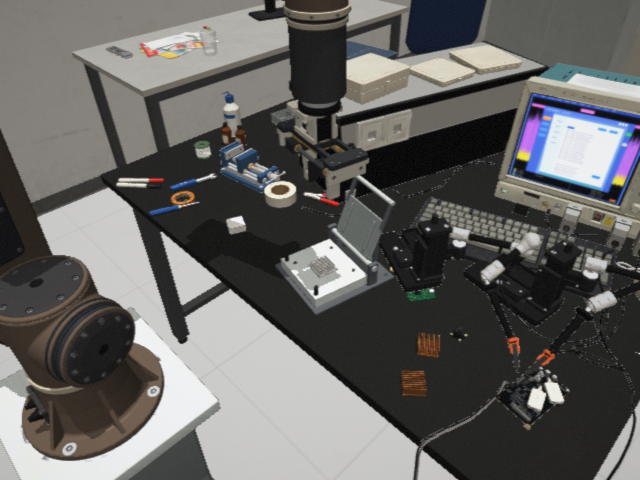

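Emit:
arm_command(
  fingers=[-0.4,-0.4,-0.4,-0.4,-0.4,-0.4,-0.4,-0.4,-0.4,-0.4,-0.4,-0.4,-0.4,-0.4],
  slide=[
    [0.02,-0.005,0],
    [0.04,-0.01,0],
    [0.06,-0.015,0],
    [0.08,-0.02,0],
    [0.1,-0.025,0],
    [0.1255,-0.03,0],
    [0.1255,-0.03,0],
    [0.1255,-0.03,0],
    [0.1255,-0.03,0],
    [0.1255,-0.03,0],
    [0.1255,-0.03,0],
    [0.1255,-0.03,0],
    [0.1255,-0.03,0],
    [0.1255,-0.03,0],
  ],
  twist=[
    [0,0,-0.13],
    [0,0,-0.26],
    [0,0,-0.39],
    [0,0,-0.52],
    [0,0,-0.65],
    [0,0,-0.78],
    [0,0,-0.91],
    [0,0,-1.04],
    [0,0,-1.17],
    [0,0,-1.3],
    [0,0,-1.43],
    [0,0,-1.572],
    [0,0,-1.572],
    [0,0,-1.572],
  ],
)

```text
time_s: 9.1
ee_pos: [621.8, -98.0, 298.9]
ee_rot: [-1.05, 1.304, 1.052]
force: [-0.1, 0.1, -0.3]
opening: 0.697
```

```bash
python3 snap.py g scene top
python3 - <<'E'
import cv2,numpy as np
s=cv2.imread('pics/g_scene.png');t=cv2.imread('pics/g_top.png')
c=lambda im,x,y,w,h,k:cv2.resize(im[y:y+h,x:x+w],None,fx=k,fy=k,interpolation=cv2.INTER_CUBIC)
cv2.imwrite('pics/g2.png',np.hstack([c(s,290,90,130,150,3),c(t,270,130,130,150,3)]))
E
```

```text
9.2 [621.97 -98.   299.41] tilt x [-1.3e-03 -2.0e-04 -1.0e+00] jaw yaw 2.9278 F [-0.47  0.33  0.37] open 0.6995344860508657 [ 0.153  0.281 -0.083 -0.    -1.208 -0.367]
```

View pics/g2.png

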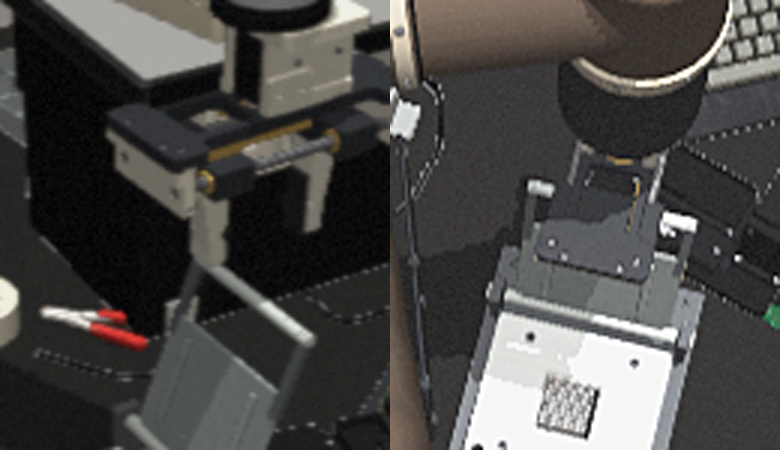

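Emit:
arm_command(
  fingers=[-0.4,-0.4,-0.4,-0.4],
  slide=[
    [0,0,-0.02],
    [0,0,-0.04],
    [0,0,-0.05],
    [0,0,-0.05],
  ],
  twist=[
    [0,0,0],
    [0,0,0],
    [0,0,0],
    [0,0,0],
  ],
)

```text
time_s: 9.6
ee_pos: [621.4, -98.0, 248.5]
ee_rot: [-1.048, 1.306, 1.051]
force: [0.6, -0.2, 1.5]
opening: 0.697
```

```bash
python3 snap.py i scene top
python3 - <<'E'
import cv2,numpy as np
s=cv2.imread('pics/i_scene.png');t=cv2.imread('pics/i_top.png')
c=lambda im,x,y,w,h,k:cv2.resize(im[y:y+h,x:x+w],None,fx=k,fy=k,interpolation=cv2.INTER_CUBIC)
cv2.imwrite('pics/i2.png',np.hstack([c(s,310,130,100,120,4),c(t,290,150,100,120,4)]))
E
```

```text
9.7 [622.45 -98.09 250.67] tilt x [ 3.e-04 -4.e-04 -1.e+00] jaw yaw 2.9255 F [-0.73  0.04 -0.28] open 0.6968221071720923 [ 1.530e-01  3.140e-01 -1.510e-01  1.000e-03 -1.105e+00 -3.700e-01]
```

View pics/i2.png

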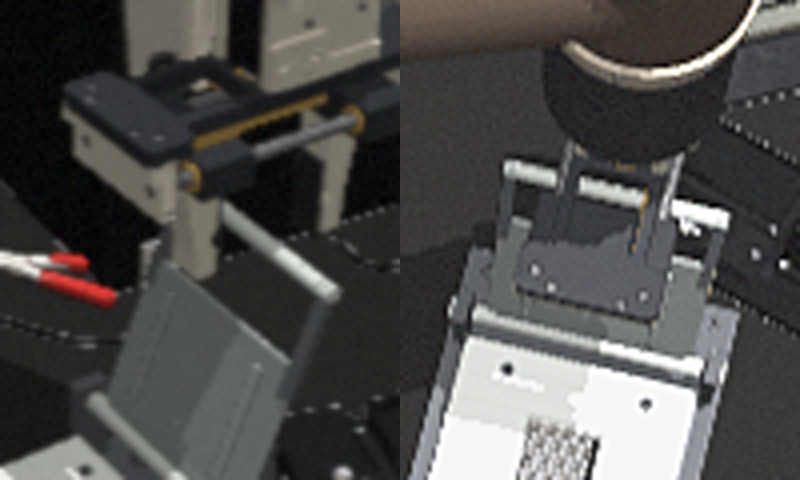

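Emit:
arm_command(
  fingers=[-0.4,-0.4,0,0.3,0.5,0.7,0.8,1,1,1,1],
  slide=[
    [0,0,-0.008],
    [0,0,-0.013],
    [0,0,-0.013],
    [0,0,-0.013],
    [0,0,-0.013],
    [0,0,-0.013],
    [0,0,-0.013],
    [0,0,-0.013],
    [0,0,-0.013],
    [0,0,-0.013],
    [0,0,-0.013],
  ],
  twist=[
    [0,0,0],
    [0,0,0],
    [0,0,0],
    [0,0,0],
    [0,0,0],
    [0,0,0],
    [0,0,0],
    [0,0,0],
    [0,0,0],
    [0,0,0],
    [0,0,0],
  ],
)

```text
time_s: 10.8
ee_pos: [621.4, -97.9, 237.1]
ee_rot: [-1.047, 1.305, 1.049]
force: [-4.6, 1.9, 3.9]
opening: 0.1
```

```bash
python3 snap.py k scene top
python3 - <<'E'
import cv2,numpy as np
s=cv2.imread('pics/k_scene.png');t=cv2.imread('pics/k_top.png')
c=lambda im,x,y,w,h,k:cv2.resize(im[y:y+h,x:x+w],None,fx=k,fy=k,interpolation=cv2.INTER_CUBIC)
cv2.imwrite('pics/k2.png',np.hstack([c(s,310,130,100,120,4),c(t,290,150,100,120,4)]))
E
```

```text
10.9 [621.38 -97.89 237.14] tilt x [-1.4e-03  2.0e-04 -1.0e+00] jaw yaw 2.9245 F [-5.31  2.84  3.49] open 0.10276405764266255 [ 0.153  0.324 -0.17  -0.    -1.079 -0.37 ]
```

View pics/k2.png

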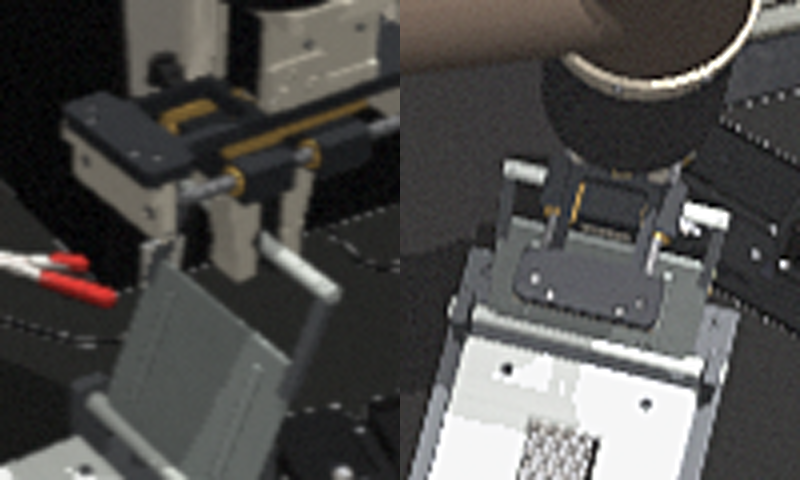

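Emit:
arm_command(
  fingers=[1,1,1,1,1,1,1,1,1,1,1,1,1,1,1,1,1,1,1],
  slide=[
    [-0.0029,0.0006,0.0012],
    [-0.0059,0.0013,0.0022],
    [-0.0088,0.0019,0.0032],
    [-0.0117,0.0026,0.0042],
    [-0.0146,0.0032,0.005],
    [-0.0176,0.0039,0.0058],
    [-0.0205,0.0045,0.0066],
    [-0.0234,0.0052,0.0072],
    [-0.0264,0.0058,0.0078],
    [-0.0293,0.0065,0.0084],
    [-0.0322,0.0071,0.0088],
    [-0.0352,0.0078,0.0092],
    [-0.0381,0.0084,0.0096],
    [-0.041,0.009,0.0098],
    [-0.0439,0.0097,0.01],
    [-0.0469,0.0103,0.0102],
    [-0.0493,0.0109,0.0103],
    [-0.0493,0.0109,0.0103],
    [-0.0493,0.0109,0.0103],
  ],
  twist=[
    [0,0,0],
    [0,0,0],
    [0,0,0],
    [0,0,0],
    [0,0,0],
    [0,0,0],
    [0,0,0],
    [0,0,0],
    [0,0,0],
    [0,0,0],
    [0,0,0],
    [0,0,0],
    [0,0,0],
    [0,0,0],
    [0,0,0],
    [0,0,0],
    [0,0,0],
    [0,0,0],
    [0,0,0],
  ],
)

```text
time_s: 12.8
ee_pos: [573.0, -87.0, 247.8]
ee_rot: [-1.048, 1.304, 1.048]
force: [1.1, -0.4, 5.0]
opening: 0.102
```

```bash
python3 snap.py l scene top
python3 - <<'E'
import cv2,numpy as np
s=cv2.imread('pics/l_scene.png');t=cv2.imread('pics/l_top.png')
c=lambda im,x,y,w,h,k:cv2.resize(im[y:y+h,x:x+w],None,fx=k,fy=k,interpolation=cv2.INTER_CUBIC)
cv2.imwrite('pics/l2.png',np.hstack([c(s,300,130,100,150,4),c(t,280,150,100,150,4)]))
E
```

```text
12.9 [573.1  -87.08 247.74] tilt x [ 5.e-04 -1.e-04 -1.e+00] jaw yaw 2.9248 F [1.02 0.31 6.03] open 0.10173369307133678 [ 0.187  0.236 -0.267  0.    -1.067 -0.403]
```

View pics/l2.png

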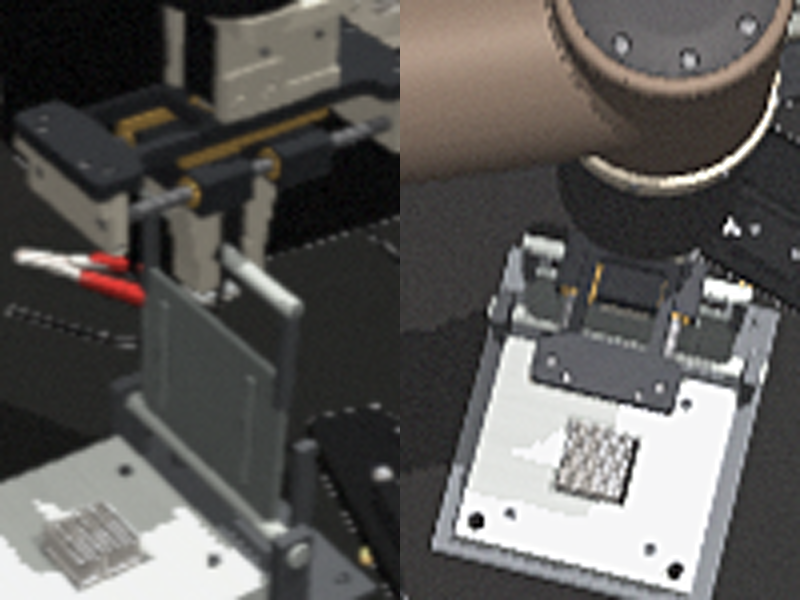

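Emit:
arm_command(
  fingers=[1,1,1,1,1,1,1,1],
  slide=[
    [-0.001,0.0002,0],
    [-0.002,0.0004,0],
    [-0.003,0.0006,0],
    [-0.0041,0.0009,0],
    [-0.0041,0.0009,0],
    [-0.0041,0.0009,0],
    [-0.0041,0.0009,0],
    [-0.0041,0.0009,0],
  ],
  twist=[
    [0,0,0],
    [0,0,0],
    [0,0,0],
    [0,0,0],
    [0,0,0],
    [0,0,0],
    [0,0,0],
    [0,0,0],
  ],
)

```text
time_s: 13.7
ee_pos: [568.9, -86.2, 247.7]
ee_rot: [-1.048, 1.304, 1.048]
force: [2.1, 0.6, 5.7]
opening: 0.101
```

```bash
python3 snap.py m scene top
python3 - <<'E'
import cv2,numpy as np
from h import *
s=cv2.imread('pics/m_scene.png');t=cv2.imread('pics/m_top.png')
c=lambda im,x,y,w,h,k:cv2.resize(im[y:y+h,x:x+w],None,fx=k,fy=k,interpolation=cv2.INTER_CUBIC)
cv2.imwrite('pics/m2.png',np.hstack([c(s,300,130,100,150,4),c(t,280,150,100,150,4)]))
# predicted bar ends at angles, scene-only & top-only fixture pose
for n,p in(('scene',[507.67,-68.55,-.2239]),('top',[505.89,-72.3,-.2188])):
  for a in(1.5,1.5708,1.64,1.95): print(n,a,((proj(n,pose(p,[bar(a,58),bar(a,-58),[65,58,55],[65,-58,55]]))-([300,130] if n=='scene' else [280,150])+.5)*4).round().tolist())
E
```

```text
13.8 [568.92 -86.15 247.68] tilt x [ 3.e-04 -0.e+00 -1.e+00] jaw yaw 2.9247 F [1.98 0.31 5.28] open 0.10095219683878573 [ 0.19   0.229 -0.276  0.    -1.065 -0.407]
scene 1.5 [[134.0, 206.0], [261.0, 313.0], [150.0, 413.0], [267.0, 525.0]]
scene 1.5708 [[151.0, 200.0], [278.0, 305.0], [150.0, 413.0], [267.0, 525.0]]
scene 1.64 [[166.0, 195.0], [295.0, 300.0], [150.0, 413.0], [267.0, 525.0]]
scene 1.95 [[233.0, 187.0], [363.0, 289.0], [150.0, 413.0], [267.0, 525.0]]
top 1.5 [[131.0, 270.0], [331.0, 319.0], [137.0, 318.0], [318.0, 363.0]]
top 1.5708 [[135.0, 253.0], [335.0, 302.0], [137.0, 318.0], [318.0, 363.0]]
top 1.64 [[140.0, 236.0], [339.0, 285.0], [137.0, 318.0], [318.0, 363.0]]
top 1.95 [[158.0, 171.0], [355.0, 218.0], [137.0, 318.0], [318.0, 363.0]]
```

View pics/m2.png

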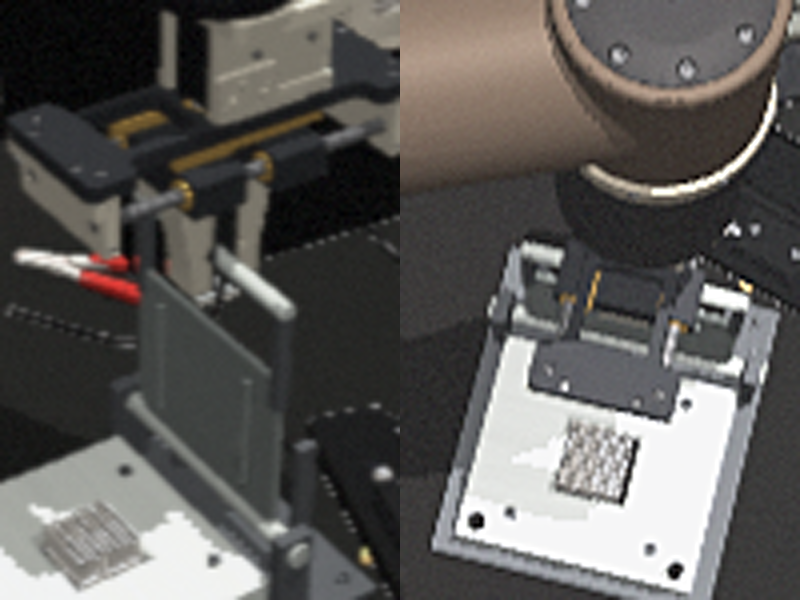

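Run:
```python
import cv2,numpy as np
from h import *
s=cv2.imread('pics/m_scene.png');t=cv2.imread('pics/m_top.png')
def c(n,im,x,y,w,h,k,p):
    o=cv2.resize(im[y:y+h,x:x+w],None,fx=k,fy=k,interpolation=cv2.INTER_CUBIC)
    for q in proj(n,pose(p,[[a,b,44] for a in(-20,20) for b in(-20,20)])): cv2.circle(o,tuple(int(v) for v in (q-[x,y]+.5)*k),3,(0,0,255),-1)
    return o
cv2.imwrite('pics/m3.png',np.hstack([c('scene',s,300,245,45,50,8,[497.4,-66.3,-.217]),c('top',t,308,245,45,50,8,[496.2,-68,-.217])]))
```

```text
(no output)
```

View pics/m3.png

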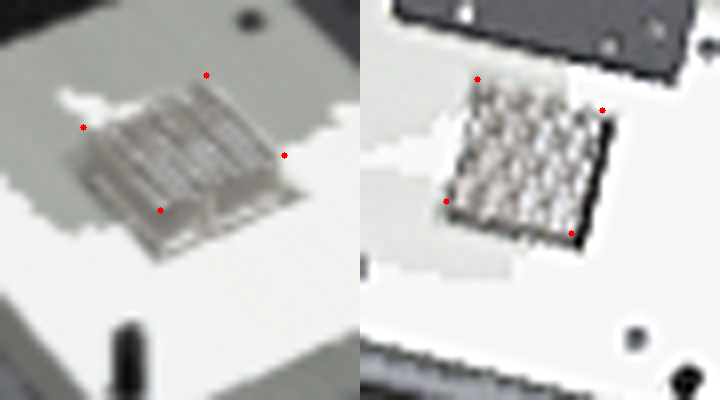

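View pics/m_scene.png

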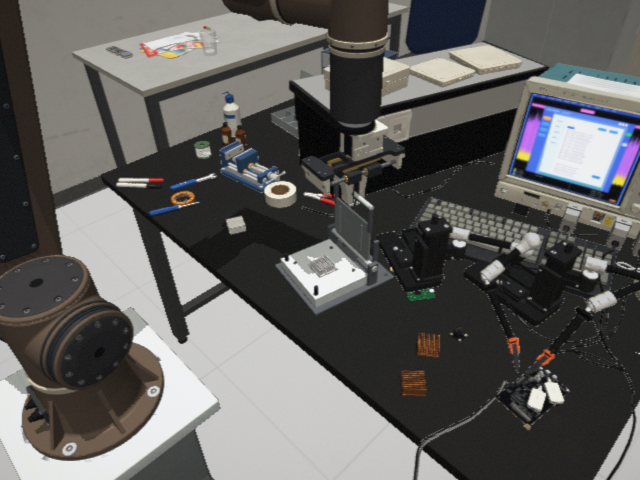

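The heat sink is level and down in the pocket. The lid stands upright, gripped by its bar, and the other heat sink at (236,225) and the bystanders haven't moved. Handing in.

Run:
```python
from plant import job,telemetry
print(telemetry.state()['ee_pos']);print(job.finish_job())
```

```text
[568.92231044 -86.15448326 247.67830334]
the job is handed in; nothing more can be done
None
```

I seated the silver, fins-up heat sink in the pocket and swung the lid up to its balance point. I handed the job in at about 14 s, still gripping the bar.

- **Heat sink:** I pressed it down to the pocket floor. It made contact at TCP z ≈ 100.9 mm, against about 101 mm expected, with about 23 N of force. The pictures show it level and fully in, but sitting close to the +y wall rather than centred.
- **Lid:** I gripped the bar while the lid was on its stop (1.95 rad) and moved it back 53.8 mm along the fixture's x; balance calls for 53.7 mm. My pocket-based estimate of the hinge position agrees to about 0.6 mm. The bar in the camera views fits about 1.57–1.59 rad.
- **Residual force:** at the end the wrist still read about 2 N sideways and 5 N upward. I put this down to the bar rubbing in the pads, but I did not confirm it.
- **Cameras:** the two views disagreed by up to about 4 mm in y, so I used a value between them for the pocket. That is probably why the heat sink sits off-centre.
- **Everything else:** the other heat sink, the brown look-alikes and the bystanders look unmoved in the last picture.

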